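# Shut the wash-tablet caddy

## Robot

A 7-joint arm with a two-finger parallel gripper is mounted at the origin on the work surface. World frame = base frame: x ahead of the robot, y to its left, z up, the work surface at z = 0. Lengths are in m, angles in rad, forces in N, time in s.
With the tool pointing down it reaches from about 0.4 to 0.85 m from the base axis. Payload 4.5 kg.
Tool frame: the origin (TCP) lies midway between the tips of the shut fingers; the grasp point (between the pads) lies 19 mm behind it; z points along the fingers, y is the line along which they close (so a half turn about z gives the same grasp; the last joint's range is limited). The gripper opens to 88 mm and grips with 3 to 60 N. Pads are 18 mm wide; open, the fingers measure 123 mm over their backs; the gripper's body (75 mm by 187 mm) begins 45 mm behind the grasp point.
Start: joints at [1.209, 0.689, -0.195, 1.565, 0.157, 0.902, -0.215], TCP at [0.241, -0.577, 0.239] pointing down, gripper open.
Joint ranges: [-3.01, 3.01], [-0.46, 2.08], [-1.47, 1.51], [0.13, 2.56], [-1, 4.14], [0.04, 2.09], [-2.66, 2.66]. Speed limits (rad/s): [2.57, 2.57, 3.14, 3.14, 3.14, 3.14, 3.14].

## Interface

Orientations are given as a unit quaternion [x, y, z, w].
In Python, from plant import r gives the robot as it stands.
- The arm moves only by the tool move_arm, never from a script. Its argument "targets" is a list that holds one entry, the list of rows, each a list of 7 numbers: the opening, from 0 (shut) to 1 (fully open), then the shift along the tool's x, y, z in mm, then the turn, a rotation vector about the tool's x, y, z in degrees. In form: [[[claw, dx, dy, dz, ax, ay, az], ...]]. A call has 1 to 10 rows; each row is the pose to reach, as a shift and turn from the pose commanded when the call began, along the tool's axes at that moment; what a row does not reach only later rows make up. A row lasts 1/8 s, in which the tool goes at most 62.5 mm and 10.7 degrees, less where a joint would pass 70% of its speed; a pose out of reach is approached as far as the arm can. A call with a gripper value outside its range is refused whole. The fingers move at their own pace and stop on an object; "newtons" is the grip in N (left out, the last holds). Time passes only in rows, so rows that repeat a pose let the fingers close. It gives the time, the measured TCP pose, the force, the opening and the grip force at its end, in the units of the state.
- r.get_state(): the state, without advancing time (a new reading comes with each control period).
- r.snapshot(name): name is "scene" or "top"; returns the picture (480x640x3 uint8, red, green, blue); there is no depth.
- r.camera_info(name): a dict with "fx", "fy", "cx", "cy" (pixels), "R" (3x3) and "t" (3): a world point X has camera coordinates R X + t. Camera axes: x right, y down, z forward; pixel columns grow to the right and rows downward; lengths in m; the calibration is good to about 2 mm. A picture is of the moment at which its call begins. camera_info takes no time and is no camera call.
- r.finish_job(): hands the job in; it is judged then, once.
The state is a dict: "clock": time; "q": joint angles; "qd": joint speeds; "joint_torque": joint torques, N m; "tool_pos": TCP position; "eef_rot": TCP orientation; "contact_force": force on the tool from outside, world axes, zero at the start; "moment": the same for the moment, N m; "opening": opening from 0.0 (shut) to 1.0 (fully open); "finger_force": force on a finger pad.
Only numpy, scipy, OpenCV 4.12 (cv2) and the standard library are available. Lean on these libraries where they do the work, as an engineer would, in place of code of your own. Each camera call takes 0.05 s, during which the arm holds its last target. There are 200 camera calls.

## Task

The caddy of wash tablets on the board has been left open. Push its teal lid down until it is fully shut, without slamming it, and then push the orange clasp on the lid's front edge down flat against the front of the caddy; keep the clasp standing out until the lid is down, or its hook fouls the rim. Use only gentle pushes with the fingertips, pinch or grip nothing, and leave the jar, spray bottle, scoop and peg dish where they are.

Things in the scene. Friction and masses are not known exactly. Their poses are not given: they have to be found in the camera images.
- caddy: White plastic tub, 126 (x) x 186 (y) x 127 mm high, held to the board by sticky rubber feet, so it does not move. Origin: centre of its underside. x points from the front (clasp side) to the back (hinge side), y along the hinge, z up. The front faces roughly towards the robot.
- lid_hinge (a point): Axis of the lid's hinge at the middle of the tub's back edge: 67 mm in x and 130 mm in z from the caddy's origin, axis along the caddy's y. Fixed to the caddy, same axes as the caddy.
- caddy_lid (a joint): Angle of the teal lid (rad): 0 shut and level, 1.57 standing upright over the back edge, 1.8 at its stop leaning backwards away from the front. The hinge is stiff (about 0.2 N m): the lid stays at any angle it is left at and needs 1 to 4 N near its front edge. Standing open, its outer face looks to the back (+x of the caddy).
- lid_edge (a point): Middle of the lid's front edge on its outer face, 136 mm from the hinge axis. Turns with the lid: z is the lid's outer normal, x points to the hinge. The lid is a plate 11 mm thick and 194 mm wide along y (97 mm to either side); its outer face lies 8 mm off the hinge axis (138 mm above the board when shut); its skirt hangs to 18 mm below the hinge axis.
- caddy_clasp (a joint): Angle of the orange clasp relative to the lid (rad): 0 at right angles to the lid, flat against the front of the shut caddy; 1.57 sticking straight out in the plane of the lid; 2.0 its stop. It turns stiffly (about 0.03 N m, 1 N at its end) and stays where it is left.
- clasp_hinge (a point): Middle of the clasp's hinge axis, which runs along y at the lid's front edge: 140 mm forward of the lid's hinge axis and 2 mm above it when the lid is shut (then caddy x -73 mm, z 132 mm). The clasp is a flap 48 mm wide (24 mm either side) and 5 mm thick; shut, its outer face stands 3.5 mm in front of this axis. Turns with the lid.
- clasp_end (a point): Middle of the clasp's free end on its outer face, 38 mm from the clasp's hinge axis.
- jar: White round container with a ribbed screw-top lid, 88 mm across, 118 mm high, about 0.45 kg, loose. Origin: centre of its underside.
- spray: Blue spray bottle with a white trigger head, 72 mm across, 220 mm high, about 0.5 kg, loose. Origin: centre of its underside.
- scoop: Flat-bottomed aluminium scoop lying on the board, pan 85 x 56 x 34 mm, handle 85 mm long towards its -x, loose, 0.11 kg. Origin: underside of the pan, 24 mm in front of the pan's back wall.
- peg_dish: Round white ceramic dish of clothes pegs, 104 mm across, 36 mm high, loose, 0.35 kg. Origin: centre of its underside.
Things that resemble listed ones, but are neither listed nor needed, are in the scene too. Of the things that look like the spray, take the one that is farthest to the robot's right at the start.

How it is judged:
On the way, in this order (a step that is already met when the one before it is completed fails the run):
1. the lid is pushed fully shut, the clasp still out (value of joint caddy_lid below 0.04 rad and value of joint caddy_clasp above 0.4 rad), for 0.1 s.
2. the clasp is pushed flat against the front (value of joint caddy_clasp below 0.12 rad and value of joint caddy_lid below 0.04 rad), for 0.1 s.
At the end, for the whole second after the job is handed in: The lid is shut (within 0.04 rad, 5 mm at its front edge), the clasp lies against the front (within 0.12 rad, 5 mm at its end), and the jar, spray bottle, scoop and peg dish are within 25 mm of where they began, jar and bottle upright (all of step 2 and distance of each of jar, spray, scoop, peg_dish from where it was at the start of the episode below 0.025 m and angle between each of jar, spray's own z axis and vertical below 0.1 rad); the robot touches nothing.
It fails at once if the lid is slammed (shut faster than 3 rad/s) (velocity of joint caddy_lid below -3 rad/s).
It fails at once if the clasp is folded in (below 0.4 rad) before the lid is down (value of joint caddy_clasp below 0.4 rad and value of joint caddy_lid above 0.12 rad).
It fails at once if the lid is pinched or forced (over 30 N from the fingers) while it is still swinging shut (value of joint caddy_lid above 0.08 rad and contact force between the fingers and caddy above 30 N).
It fails at once if the fingers grip the caddy, its lid or its clasp, or press it harder than 80 N (contact force between the fingers and caddy above 80 N).
It fails at once if the jar, spray bottle, scoop or peg dish is pushed, tipped or lifted more than 25 mm (distance of any of jar, spray, scoop, peg_dish from where it was at the start of the episode above 0.025 m).
It also fails if it takes over 51 s, if anything falls off the work surface, if the arm or the gripper's body presses on something with over 40 N, if the wrist force passes 120 N, or if a joint passes its speed limit or range.

## Working session

There is one attempt and no reset: what is moved stays moved. The work goes in short steps, Python scripts to look and compute and a tool call to move; the robot and the scene stay as the last step left them, time stands still between calls to the robot, and variables do not carry over. Pictures are saved under pics/ and viewed, at most 10 in all, crops included, and the job is handed in when it is done.

Besides the shell and the picture viewer there is one more tool, called after "Emit:" by a JSON object that holds its "fn" and its "kwargs". move_arm: Moves the arm, as the interface text tells. Its arguments: {"type":"object","properties":{"targets":{"type":"array","items":{"type":"array","items":{"type":"array","items":{"type":"number"}}}},"newtons":{"type":"number"}},"required":["targets"]}

```bash
mkdir -p pics
python3 - <<'E'
from plant import r
import cv2
for n in("scene","top"):
    cv2.imwrite(f"pics/{n}0.png",r.snapshot(n)[:,:,::-1]); c=r.camera_info(n); print(n,c)
print(r.get_state())
E
```

```text
scene {'fx': 458.82994026403554, 'fy': 458.82994026403554, 'cx': 315.68197652640066, 'cy': 229.06523272050677, 'R': array([[ 0.96780427,  0.25160688,  0.00699035],
       [ 0.21166559, -0.7985137 , -0.56353665],
       [-0.13620781,  0.54687279, -0.82606149]]), 't': array([-0.53645974,  0.01109908,  0.9749359 ])}
top {'fx': 514.4543239917331, 'fy': 514.4543239917331, 'cx': 312.88620251975203, 'cy': 243.01153023004855, 'R': array([[-0.01389165, -0.99935686,  0.03305885],
       [-0.98860538,  0.00877109, -0.15027465],
       [ 0.14988804, -0.03476972, -0.98809141]]), 't': array([0.08119106, 0.53258166, 1.03892768])}
{'clock': 0.1, 'q': array([ 1.20878699,  0.68989757, -0.19452769,  1.56620391,  0.15729547,
        0.90250392, -0.21507839]), 'qd': array([ 1.24904104e-03, -5.78494985e-04,  6.25632160e-05, -3.85308801e-03,
        7.52083759e-04,  2.18459374e-04, -2.90308251e-04]), 'joint_torque': array([-3.34018689e-03, -5.28504145e+01, -1.27165888e+00, -1.53837615e+01,
       -5.26222587e-02,  2.02019452e-03,  5.22093114e-05]), 'tool_pos': array([ 0.24072434, -0.5761835 ,  0.23800164]), 'eef_rot': array([ 9.80470890e-01,  1.96662595e-01, -2.12818224e-04, -7.82698789e-04]), 'contact_force': array([-0.26085063,  0.10492874,  1.35831687]), 'moment': array([-0.02653307, -0.03314467, -0.01121652]), 'finger_force': 0.0, 'opening': 1.0025721774675989}
```

View pics/scene0.png

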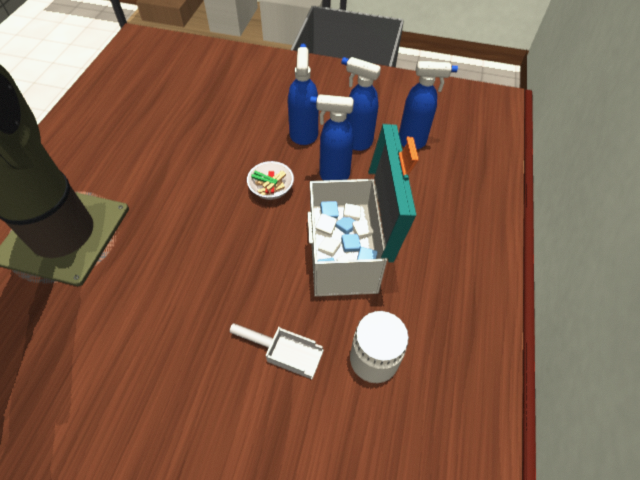

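View pics/top0.png

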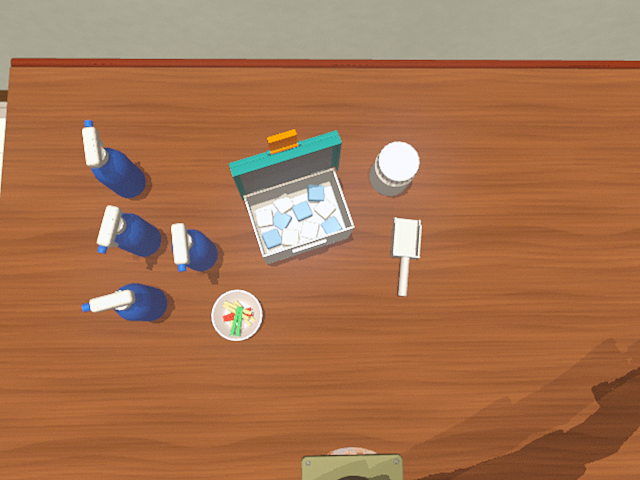

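The pictures show the caddy with its lid standing up: scene tub near (345,235), lid (392,195), clasp (410,150); top tub (300,215), lid (288,160), clasp (283,141). The sprays are to its left, the jar and scoop to its right. Next I'll enlarge to read corners.

Run:
```python
import cv2,numpy as np
s=cv2.imread("pics/scene0.png")[115:305,295:425];t=cv2.imread("pics/top0.png")[120:270,220:365]
a=cv2.resize(s,None,fx=3,fy=3,interpolation=cv2.INTER_CUBIC);b=cv2.resize(t,None,fx=2.8,fy=2.8,interpolation=cv2.INTER_CUBIC)
o=np.zeros((570,800,3),np.uint8);o[:570,:390]=a;o[:b.shape[0],392:392+b.shape[1]]=b[:,:408]
cv2.imwrite("pics/crop.png",o);print(a.shape,b.shape)
```

```text
(570, 390, 3) (420, 406, 3)
```

View pics/crop.png

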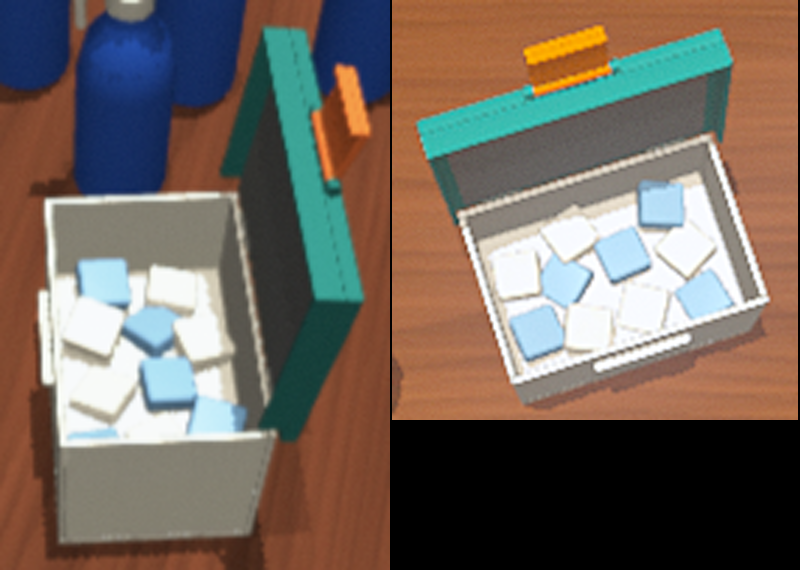

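```bash
cat > h.py <<'E'
import numpy as np
from plant import r
from scipy.optimize import least_squares
from scipy.spatial.transform import Rotation as Rot
C={n:r.camera_info(n) for n in("scene","top")}
def proj(n,X):
    c=C[n];p=np.asarray(X)@c['R'].T+c['t'];return np.c_[c['fx']*p[:,0]/p[:,2]+c['cx'],c['fy']*p[:,1]/p[:,2]+c['cy']]
def world(p,L):  # caddy->world; p=x,y,yaw
    return Rot.from_euler('z',p[2]).apply(np.asarray(L,float))+[p[0],p[1],0]
def lidpt(th,d,n,y): # lid coordinates -> caddy
    return [.067-d*np.cos(th)+n*np.sin(th),y,.130+d*np.sin(th)+n*np.cos(th)]
def clasppt(th,c,l,o,y): # l along the flap, o outward
    return lidpt(th,.140+l*np.sin(c)+o*np.cos(c),.002-l*np.cos(c)+o*np.sin(c),y)
E
python3 - <<'E'
from h import *
S=lambda a:np.array(a)/3+[295,115]
T=lambda a:(np.array(a)-[392,0])/2.8+[220,120]
x,y=.063,.093
rim=[[-x,y,.127],[-x,-y,.127],[x,-y,.127],[x,y,.127]]
sp=S([[46,200],[60,440],[275,431],[240,195],[62,542],[248,535]])
tp=T([[516,383],[768,300],[712,138],[460,212]])
sl=S([[265,28],[303,30],[362,300],[313,300]]);tl=T([[419,123],[722,31],[733,65],[430,158]])
sc=S([[340,67],[368,133]]);tc=T([[525,48],[605,28]])
def f(p):
    th,c=p[3:5]
    L=lambda n,s:lidpt(th,.136,n,s*.097)
    A=world(p,rim+[[-x,-y,0],[x,-y,0]]);
    e=[proj("scene",A)-sp,proj("top",A[:4])-tp,
     proj("scene",world(p,[L(-.018,1),L(.008,1),L(.008,-1),L(-.018,-1)]))-sl,
     proj("top",world(p,[L(.008,1),L(.008,-1),L(-.018,-1),L(-.018,1)]))-tl]
    K=world(p,[clasppt(th,c,.038,.0035,s*.024) for s in(1,-1)])
    e+=[proj("scene",K)-sc,proj("top",K)-tc]
    return np.concatenate(e).ravel()
for c0 in(1,1.57,2):
    q=least_squares(f,[.6,.05,.2,1.5,c0],loss='soft_l1');print(q.x.round(4),q.cost)
print(f(q.x).reshape(-1,2).round(1).tolist())
p=q.x;print("lid edge",world(p,[lidpt(p[3],.136,n,0) for n in(.008,-.018)]),"clasp end",world(p,[clasppt(p[3],p[4],.038,.0035,0)]))
# rough others, from top view, by height plane
def ray(n,uv,z):
    c=C[n];d=c['R'].T@[(uv[0]-c['cx'])/c['fx'],(uv[1]-c['cy'])/c['fy'],1];o=-c['R'].T@c['t'];return (o+d*(z-o[2])/d[2])[:2].round(3)
print("jar",ray("top",(398,163),.118),"scooppan",ray("top",(407,238),.03),"scoop handle",ray("top",(403,293),.02),"dish",ray("top",(237,315),.036),"spray",ray("top",(185,245),.21),ray("top",(208,255),.1))
E
```

```text
[0.5838 0.1039 0.3058 1.6585 1.7155] 17.4363853747395
[0.5838 0.1039 0.3058 1.6585 1.7155] 17.436385374736542
[0.5838 0.1039 0.3058 1.6585 1.7155] 17.436385374736666
[[-0.9, -0.8], [-0.8, 1.7], [-0.1, 1.7], [-1.5, -1.3], [-1.8, 0.3], [0.2, -0.2], [-1.2, -0.7], [0.7, -0.6], [-0.1, -2.6], [-0.7, -0.9], [-2.2, -0.7], [-0.1, -0.9], [-0.2, 0.1], [-1.0, -0.2], [-0.8, -1.4], [0.0, -1.9], [1.1, -0.6], [-0.4, -0.1], [2.6, -0.4], [-1.3, 0.4], [0.4, 0.7], [0.1, -0.7]]
lid edge [[0.66660321 0.13004891 0.26477729]
 [0.64190449 0.12225204 0.2670537 ]] clasp end [[0.67283119 0.13201496 0.30545963]]
jar [ 0.682 -0.094] scooppan [ 0.544 -0.126] scoop handle [ 0.428 -0.115] dish [0.386 0.233] spray [0.506 0.304] [0.502 0.283]
```

```bash
cat >> h.py <<'E'
P=[0.5838,0.1039,0.3058]
def plan(loc,phi=P[2]+np.pi/2):
    """caddy-frame TCP points -> tool shift (mm), turn (deg); tool down, tool x heading phi"""
    s=r.get_state();R0=Rot.from_quat(s['eef_rot'])
    Rt=Rot.from_matrix(np.array([[np.cos(phi),np.sin(phi),0],[np.sin(phi),-np.cos(phi),0],[0,0,-1]]).T)
    rv=(R0.inv()*Rt).as_rotvec(degrees=True).round(1)
    for l in loc: print(l,"->",R0.inv().apply(world(P,[l])[0]-s['tool_pos']).__mul__(1000).round(0),rv)
    tl=Rot.from_euler('z',-P[2]).apply(s['tool_pos']-[P[0],P[1],0])
    print("now caddy",tl.round(4),"F",s['contact_force'].round(1),"t",s['clock'])
E
python3 - <<'E'
from h import *
plan([[.14,-.07,.33],[.14,-.07,.243]])
E
```

```text
[0.14, -0.07, 0.33] -> [ 712. -413.  -91.] [ -0.1  -0.1 -84.8]
[0.14, -0.07, 0.243] -> [ 712. -413.   -4.] [ -0.1  -0.1 -84.8]
now caddy [-0.5319 -0.5452  0.238 ] F [-0.3  0.1  1.4] t 0.1
```

Emit:
{"fn": "move_arm", "kwargs": {"targets": [[[0,50,-30,-91,0,0,-5],[0,100,-60,-91,0,0,-12],[0,712,-413,-91,0,0,-85],[0,712,-413,-91,0,0,-85],[0,712,-413,-91,0,0,-85],[0,712,-413,-91,0,0,-85],[0,712,-413,-91,0,0,-85],[0,712,-413,-91,0,0,-85],[0,712,-413,-91,0,0,-85],[0,712,-413,-91,0,0,-85]]]}}

```text
clock: 1.35
tool_pos: [0.5983, -0.1051, 0.3254]
eef_rot: [0.59, 0.808, -0.0, -0.0]
contact_force: [1.6, -0.4, 0.0]
opening: 0.002
finger_force: 0.0
```

Run:
```python
from h import *
plan([[.14,-.07,.33],[.14,-.07,.243]])
```

```text
[0.14, -0.07, 0.33] -> [133. 189.  -5.] [-0.1 -0.   0.2]
[0.14, -0.07, 0.243] -> [133. 190.  82.] [-0.1 -0.   0.2]
now caddy [-0.0491 -0.2036  0.3254] F [ 1.6 -0.4  0. ] t 1.35
```

Emit:
{"fn": "move_arm", "kwargs": {"targets": [[[0,133,189,-5,0,0,0],[0,133,189,-5,0,0,0],[0,133,189,-5,0,0,0],[0,133,189,-5,0,0,0],[0,133,189,-5,0,0,0],[0,133,189,40,0,0,0],[0,133,189,82,0,0,0],[0,133,189,82,0,0,0],[0,133,189,82,0,0,0]]]}}

```text
clock: 2.48
tool_pos: [0.738, 0.0771, 0.2458]
eef_rot: [0.591, 0.807, 0.001, 0.001]
contact_force: [0.2, -0.5, 0.5]
opening: 0.005
finger_force: 0.0
```

Run:
```python
from h import *
import cv2
plan([[.14,-.07,.243]])
a=r.snapshot("scene")[:,:,::-1];b=r.snapshot("top")[:,:,::-1]
o=np.hstack([cv2.resize(a[40:310,270:470],(400,540)),cv2.resize(b[60:330,200:400],(400,540))])
cv2.imwrite("pics/b.png",o)
```

```text
[0.14, -0.07, 0.243] -> [2. 1. 3.] [0.1 0.  0.1]
now caddy [ 0.139  -0.072   0.2458] F [ 0.2 -0.5  0.5] t 2.475
```

View pics/b.png

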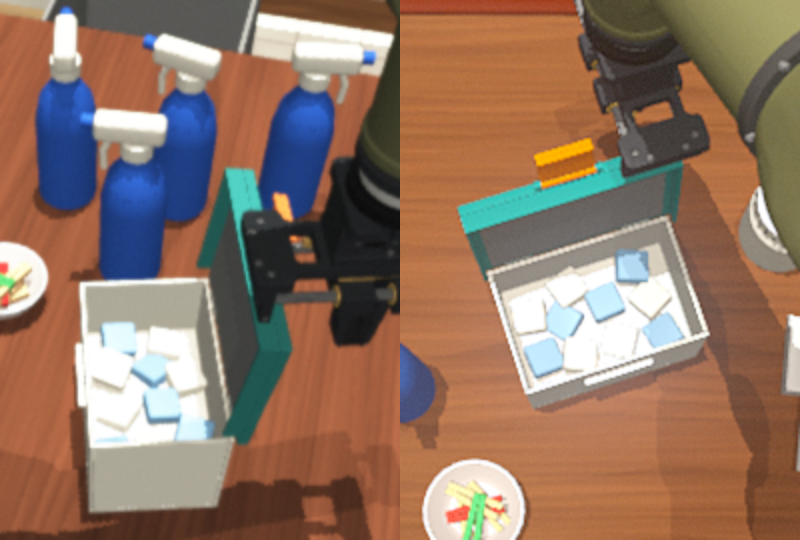

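Run:
```python
from h import *
for t in np.arange(1.7,-.06,-.1):
    l=lidpt(t,.115,.008,-.072); print(round(t,2),"dy",round((l[0]+.0175-.139)*1000),"dz",round((.2458-l[2])*1000))
```

```text
1.7 dy -32 dz 3
1.6 dy -43 dz 1
1.5 dy -55 dz 1
1.4 dy -66 dz 1
1.3 dy -78 dz 3
1.2 dy -89 dz 6
1.1 dy -100 dz 10
1.0 dy -110 dz 15
0.9 dy -120 dz 21
0.8 dy -129 dz 28
0.7 dy -137 dz 36
0.6 dy -145 dz 44
0.5 dy -152 dz 54
0.4 dy -157 dz 64
0.3 dy -162 dz 74
0.2 dy -166 dz 85
0.1 dy -168 dz 96
-0.0 dy -170 dz 108
```

Emit:
{"fn": "move_arm", "kwargs": {"targets": [[[0,0,-12,0,0,0,0],[0,0,-24,0,0,0,0],[0,0,-34,0,0,0,0],[0,0,-42,0,0,0,0],[0,0,-50,0,0,0,0]]]}}

```text
clock: 3.2
tool_pos: [0.6905, 0.063, 0.2455]
eef_rot: [0.59, 0.807, 0.001, 0.001]
contact_force: [1.0, 1.0, 0.8]
opening: 0.004
finger_force: 0.9
```

Emit:
{"fn": "move_arm", "kwargs": {"targets": [[[0,0,-8,1,0,0,0],[0,0,-18,1,0,0,0],[0,0,-28,3,0,0,0],[0,0,-39,6,0,0,0],[0,0,-50,10,0,0,0],[0,0,-60,15,0,0,0],[0,0,-70,21,0,0,0],[0,0,-79,28,0,0,0],[0,0,-87,36,0,0,0]]]}}

```text
clock: 4.32
tool_pos: [0.606, 0.0359, 0.2073]
eef_rot: [0.59, 0.807, -0.0, -0.0]
contact_force: [0.5, 1.0, 1.4]
opening: 0.004
finger_force: 0.6
```

Run:
```python
from h import *
import cv2
plan([[-.031,-.072,.138]])
a=r.snapshot("scene")[:,:,::-1];b=r.snapshot("top")[:,:,::-1]
o=np.hstack([cv2.resize(a[40:310,270:470],(400,540)),cv2.resize(b[60:330,200:400],(400,540))])
cv2.imwrite("pics/c.png",o)
```

```text
[-0.031, -0.072, 0.138] -> [ -0. -32.  69.] [-0.   0.   0.2]
now caddy [ 0.0007 -0.0715  0.2073] F [0.5 1.  1.4] t 4.325
```

View pics/c.png

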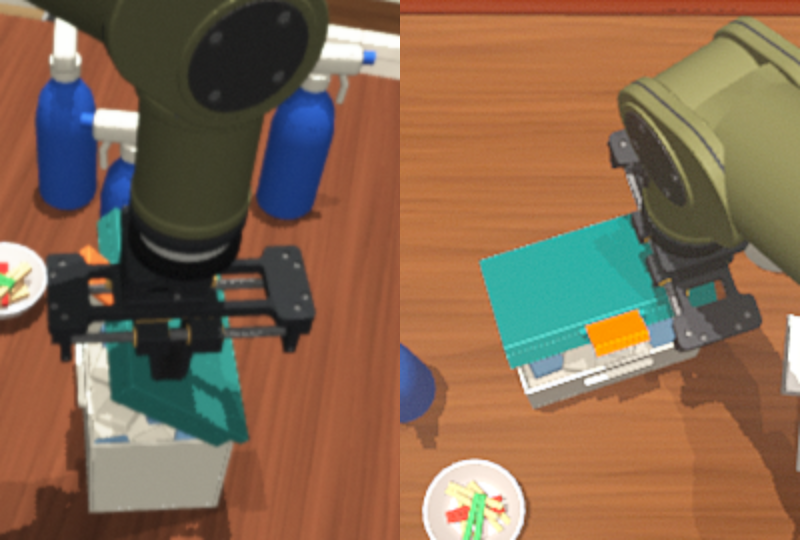

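The lid is about halfway down (θ≈0.7) and the clasp, at top-crop (618,333), is still out and clear of the gripper.

Emit:
{"fn": "move_arm", "kwargs": {"targets": [[[0,0,-8,8,0,0,0],[0,0,-14,17,0,0,0],[0,0,-20,26,0,0,0],[0,0,-25,36,0,0,0],[0,0,-29,46,0,0,0],[0,0,-31,54,0,0,0],[0,0,-32,61,0,0,0],[0,0,-32,66,0,0,0],[0,0,-32,69,0,0,0],[0,0,-32,69,0,0,0]]]}}

```text
clock: 5.68
tool_pos: [0.5765, 0.0266, 0.1389]
eef_rot: [0.59, 0.807, 0.0, 0.0]
contact_force: [0.9, 0.2, -0.1]
opening: 0.008
finger_force: 0.0
```

Emit:
{"fn": "move_arm", "kwargs": {"targets": [[[0,0,0,1,0,0,0],[0,0,0,2,0,0,0],[0,0,0,3,0,0,0],[0,0,0,3,0,0,0]]]}}

```text
clock: 6.18
tool_pos: [0.5767, 0.0267, 0.1383]
eef_rot: [0.59, 0.807, 0.0, 0.001]
contact_force: [-4.5, -1.2, 17.5]
opening: 0.006
finger_force: 8.8
```

Emit:
{"fn": "move_arm", "kwargs": {"targets": [[[0,0,0,0,0,0,0],[0,0,0,-10,0,0,0],[0,0,0,-50,0,0,0],[0,-60,-40,-60,0,0,0],[0,-80,-40,-60,0,0,0],[0,-80,-40,-60,0,0,0]]]}}

```text
clock: 6.92
tool_pos: [0.5626, -0.0652, 0.1959]
eef_rot: [0.592, 0.806, -0.001, 0.001]
contact_force: [0.3, 0.4, -0.2]
opening: 0.002
finger_force: 0.0
```

Run:
```python
from h import *
import cv2
plan([])
a=r.snapshot("scene")[:,:,::-1];b=r.snapshot("top")[:,:,::-1]
o=np.hstack([cv2.resize(a[120:310,290:430],(400,543)),cv2.resize(b[130:300,230:355],(400,544))[:543]])
cv2.imwrite("pics/d.png",o)
for c in(1.5,1.7,1.9):
    K=world(P,[clasppt(0,c,l,.0035,s) for l in(0,.038) for s in(.024,-.024)]);print(c,((proj("top",K)-[230,130])*3.2+[400,0]).round(0).tolist())
```

```text
now caddy [-0.0711 -0.1549  0.1959] F [ 0.3  0.4 -0.2] t 6.925
1.5 [[621.0, 382.0], [698.0, 357.0], [641.0, 443.0], [718.0, 418.0]]
1.7 [[621.0, 381.0], [698.0, 356.0], [641.0, 440.0], [718.0, 415.0]]
1.9 [[621.0, 380.0], [697.0, 355.0], [640.0, 435.0], [718.0, 410.0]]
```

View pics/d.png

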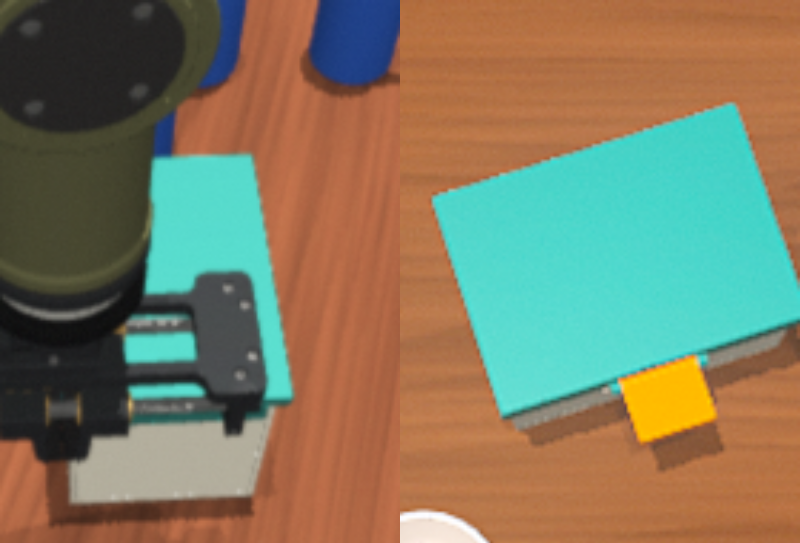

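The lid is flush shut, and the clasp sticks out at top-crop (620..715, 360..440), matching the model at about 1.7 rad.

Emit:
{"fn": "move_arm", "kwargs": {"targets": [[[0,50,-44,0,0,0,0],[0,105,-44,0,0,0,0],[0,155,-44,0,0,0,0],[0,155,-44,20,0,0,0],[0,155,-44,40,0,0,0],[0,155,-44,50,0,0,0],[0,155,-44,58,0,0,0],[0,155,-44,66,0,0,0],[0,155,-44,74,0,0,0],[0,155,-44,82,0,0,0]]]}}

```text
clock: 8.28
tool_pos: [0.4739, 0.0724, 0.1136]
eef_rot: [0.59, 0.807, 0.0, 0.0]
contact_force: [-0.6, 0.1, 0.4]
opening: 0.003
finger_force: 0.4
```

Run:
```python
from h import *
plan([[-.115,0,.098],[-.094,0,.098]])
```

```text
[-0.115, 0, 0.098] -> [-3. -1. 16.] [0.  0.  0.1]
[-0.094, 0, 0.098] -> [-3. 20. 16.] [0.  0.  0.1]
now caddy [-0.1143  0.0031  0.1136] F [-0.6  0.1  0.4] t 8.275
```

Emit:
{"fn": "move_arm", "kwargs": {"targets": [[[0,0,0,8,0,0,0],[0,0,0,15,0,0,0],[0,0,4,15,0,0,0],[0,0,8,15,0,0,0],[0,0,12,15,0,0,0],[0,0,15,15,0,0,0],[0,0,18,15,0,0,0],[0,0,20,15,0,0,0],[0,0,20,15,0,0,0]]]}}

```text
clock: 9.4
tool_pos: [0.493, 0.0787, 0.0989]
eef_rot: [0.59, 0.807, 0.0, 0.0]
contact_force: [-0.4, -0.6, 0.2]
opening: 0.002
finger_force: 0.2
```

Emit:
{"fn": "move_arm", "kwargs": {"targets": [[[0,0,2,0,0,0,0],[0,0,4,0,0,0,0],[0,0,4,0,0,0,0]]]}}

```text
clock: 9.78
tool_pos: [0.4943, 0.0791, 0.0984]
eef_rot: [0.59, 0.807, -0.002, -0.001]
contact_force: [-5.1, -1.9, -0.3]
opening: 0.005
finger_force: 2.5
```

Emit:
{"fn": "move_arm", "kwargs": {"targets": [[[0,0,2,0,0,0,0],[0,0,4,0,0,0,0],[0,0,6,0,0,0,0],[0,0,6,0,0,0,0]]]}}

```text
clock: 10.28
tool_pos: [0.4942, 0.0789, 0.0978]
eef_rot: [0.59, 0.808, -0.007, -0.004]
contact_force: [-16.4, -2.7, 7.0]
opening: 0.004
finger_force: 8.2
```

Run:
```python
from h import *
plan([])
```

```text
now caddy [-0.093   0.0031  0.0978] F [-16.4  -2.7   7. ] t 10.275
```

Emit:
{"fn": "move_arm", "kwargs": {"targets": [[[0,0,-6,0,0,0,0],[0,0,-20,0,0,0,0],[0,0,-60,0,0,0,0],[0,0,-70,-60,0,0,0],[0,-60,-70,-110,0,0,0],[0,-120,-70,-120,0,0,0],[0,-180,-70,-120,0,0,0],[0,-180,-70,-120,0,0,0]]]}}

```text
clock: 11.28
tool_pos: [0.4918, -0.1168, 0.2192]
eef_rot: [0.594, 0.805, 0.0, 0.002]
contact_force: [0.1, -0.2, 0.3]
opening: 0.005
finger_force: 0.0
```

Run:
```python
from h import *
import cv2
plan([])
a=r.snapshot("scene")[:,:,::-1];b=r.snapshot("top")[:,:,::-1]
o=np.hstack([cv2.resize(a[120:310,290:430],(400,543)),cv2.resize(b[180:280,250:324],(400,543),interpolation=cv2.INTER_CUBIC)])
cv2.imwrite("pics/e.png",o);cv2.imwrite("pics/e_top.png",b);cv2.imwrite("pics/e_scene.png",a)
for c in(0,.12,.3):
    K=world(P,[clasppt(0,c,l,.0035,s) for l in(0,.038) for s in(.024,-.024)]);print(c,((proj("top",K)-[250,180])*[5.405,5.43]+[400,0]).round(0).tolist(),((proj("scene",K)-[290,120])*2.857).round().tolist())
```

```text
now caddy [-0.1542 -0.1827  0.2192] F [ 0.1 -0.2  0.3] t 11.275
0 [[669.0, 387.0], [798.0, 345.0], [668.0, 401.0], [792.0, 361.0]] [[40.0, 251.0], [42.0, 312.0], [40.0, 285.0], [43.0, 344.0]]
0.12 [[669.0, 387.0], [798.0, 345.0], [672.0, 413.0], [796.0, 372.0]] [[40.0, 251.0], [42.0, 311.0], [34.0, 284.0], [36.0, 344.0]]
0.3 [[669.0, 386.0], [798.0, 344.0], [677.0, 429.0], [802.0, 388.0]] [[40.0, 250.0], [43.0, 311.0], [24.0, 283.0], [26.0, 343.0]]
```

View pics/e.png

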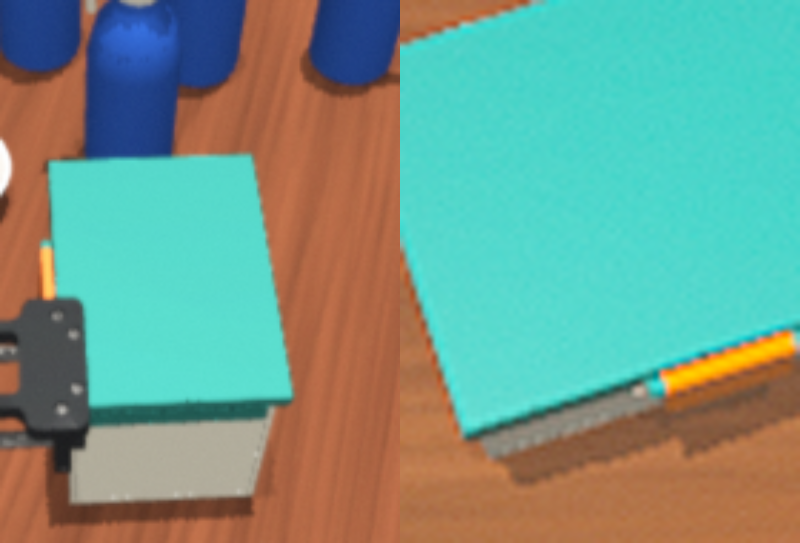

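Run:
```python
from h import *
import cv2
b=cv2.imread("pics/e_top.png")[235:265,290:330];a=cv2.imread("pics/e_scene.png")[195:235,290:320]
B=cv2.resize(b,None,fx=12,fy=12,interpolation=cv2.INTER_NEAREST);A=cv2.resize(a,None,fx=9,fy=9,interpolation=cv2.INTER_NEAREST)
for c,col in((0,(255,0,0)),(.12,(0,0,255)),(.3,(255,0,255))):
    K=world(P,[clasppt(0,c,.038,.0035,s) for s in(.024,-.024)])
    for I,n,o,f in((B,"top",[290,235],12),(A,"scene",[290,195],9)):
        q=((proj(n,K)-o+.5)*f).astype(int);cv2.line(I,tuple(map(int,q[0])),tuple(map(int,q[1])),col,1)
o=np.zeros((360,760,3),np.uint8);o[:,:480]=B;o[:,485:755]=A;cv2.imwrite("pics/f.png",o)
```

```text
(no output)
```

View pics/f.png

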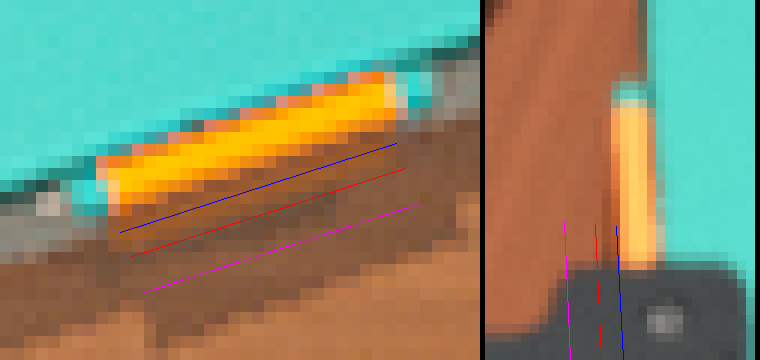

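The clasp may be up to ~0.1 rad off flat, so I'll press its end once more with the fingertip tilted slightly inwards.

Emit:
{"fn": "move_arm", "kwargs": {"targets": [[[0,60,4,0,-5,0,0],[0,120,4,0,-5,0,0],[0,180,4,0,-5,0,0],[0,180,4,60,-5,0,0],[0,180,4,119,-5,0,0],[0,180,4,121,-5,0,0],[0,180,20,121,-5,0,0],[0,180,40,121,-5,0,0],[0,180,54,121,-5,0,0],[0,180,60,121,-5,0,0]]]}}

```text
clock: 12.62
tool_pos: [0.4926, 0.0813, 0.0981]
eef_rot: [0.588, 0.807, 0.036, 0.025]
contact_force: [-0.6, 0.3, -0.0]
opening: 0.007
finger_force: 0.0
```

Run:
```python
from h import *
plan([])
```

```text
now caddy [-0.0938  0.0059  0.0981] F [-0.6  0.3 -0. ] t 12.625
```

Emit:
{"fn": "move_arm", "kwargs": {"targets": [[[0,0,2,0,0,0,0],[0,0,4,0,0,0,0],[0,0,6,0,0,0,0],[0,0,8,0,0,0,0],[0,0,9,0,0,0,0],[0,0,9,0,0,0,0]]]}}

```text
clock: 13.38
tool_pos: [0.4971, 0.0803, 0.0981]
eef_rot: [0.589, 0.807, 0.032, 0.024]
contact_force: [-8.1, -0.4, 4.0]
opening: 0.005
finger_force: 4.3
```

Run:
```python
from h import *
plan([])
```

```text
now caddy [-0.0898  0.0036  0.0981] F [-8.1 -0.4  4. ] t 13.375
```

Emit:
{"fn": "move_arm", "kwargs": {"targets": [[[0,0,2,0,0,0,0],[0,0,4,0,0,0,0],[0,0,6,0,0,0,0],[0,0,6,0,0,0,0]]]}}

```text
clock: 13.88
tool_pos: [0.4971, 0.0801, 0.098]
eef_rot: [0.589, 0.807, 0.028, 0.022]
contact_force: [-21.1, -2.2, 14.2]
opening: 0.001
finger_force: 10.6
```

Run:
```python
from h import *
plan([])
```

```text
now caddy [-0.0899  0.0035  0.098 ] F [-21.1  -2.2  14.2] t 13.875
```

Emit:
{"fn": "move_arm", "kwargs": {"targets": [[[0,0,-6,0,0,0,0],[0,0,-15,0,0,0,0],[0,0,-40,0,0,0,0],[0,0,-80,-40,5,0,0],[0,-40,-100,-100,5,0,0],[0,-100,-120,-120,5,0,0],[0,-160,-140,-120,5,0,0],[0,-200,-150,-120,5,0,0],[0,-200,-150,-120,5,0,0],[0,-200,-150,-120,5,0,0]]]}}

```text
clock: 15.12
tool_pos: [0.4156, -0.1556, 0.2058]
eef_rot: [0.59, 0.807, 0.0, 0.0]
contact_force: [-0.6, 0.1, -0.1]
opening: 0.008
finger_force: 0.0
```

Run:
```python
from h import *
import cv2
plan([])
fb=r.snapshot("top")[:,:,::-1];fa=r.snapshot("scene")[:,:,::-1]
B=cv2.resize(fb[235:265,290:330],None,fx=10,fy=10,interpolation=cv2.INTER_NEAREST);A=cv2.resize(fa[195:235,290:320],None,fx=7,fy=7,interpolation=cv2.INTER_NEAREST)
o=np.zeros((580,800,3),np.uint8);o[:300,:400]=B;o[:280,450:660]=A
o[300:,:373]=cv2.resize(fb,(373,280));o[300:,400:773]=cv2.resize(fa,(373,280));cv2.imwrite("pics/g.png",o)
```

```text
now caddy [-0.2385 -0.1969  0.2058] F [-0.6  0.1 -0.1] t 15.125
```

View pics/g.png

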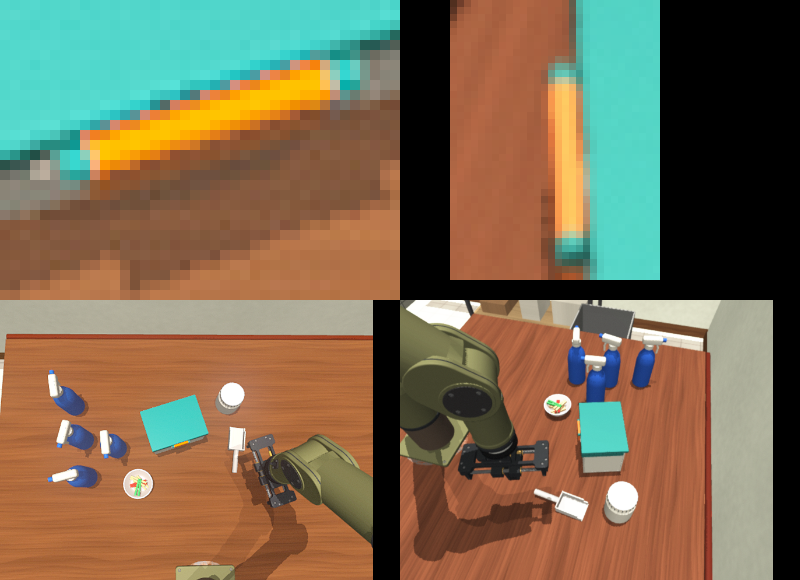

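The clasp's shaded outer strip in the top crop (120,170) is now almost gone, so the clasp lies flat. The lid is shut and the other things stand where they were.

```bash
python3 -c "
from plant import r
print(r.finish_job())"
```

```text
the job is handed in; nothing more can be done
None
```

I pushed the lid fully shut, then pressed the clasp flat against the front of the caddy. In the last pictures the jar, spray bottle, scoop and peg dish look unmoved. The job is handed in, but the hand-in call returned no verdict.

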